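# Close the coffee grinder's hopper and switch it on

## Task

A dose is waiting in the coffee grinder. Put the grinder's own lid (the smaller of the two loose lids, with the tall knob) on the hopper and press it down until it is fully home, its flange flat on the hopper's rim all round; only then flip the toggle switch on top of the grinder over to its other side. Leave everything else where it stands.

Things in the scene. Friction and masses are not known exactly. Their poses are not given: they have to be found in the camera images.
- lid_center (a point): centre of the loose black hopper lid, lying on the counter knob up, 66 mm high over all, 150 g. From below: round skirt 76 mm across, 22 mm deep (lowest 6 mm tapers to 68 mm), flange 104 mm across, 8 mm thick, round wooden knob 36 mm across, 36 mm tall. The point is 33 mm above its bottom, 11 mm above the flange's underside, 33 mm below the knob's top. z is up along the knob; yaw is free.
- hopper_mouth (a point): centre of the hopper's round mouth, in the plane of its rim, 232 mm above the counter. Upright aluminium collar on the front part of the grinder's top, 96 mm across outside, 88 mm inside, 32 mm tall above the flat top deck; the lid's skirt goes into it with about 5 mm to spare all round. When the lid is home, lid_center is 11 mm above this point.
- hopper_seal (a joint): how far the black rubber seal ring inside the mouth has been pushed down, m. A lid just set in stops on it at 0, its flange still 8 mm above the rim, and stays there; a push of about 10 N drives lid and seal down to 0.008, where the flange meets the rim. Both stay down by themselves.
- grinder: black coffee grinder, fixed to the counter, 240 mm long (x), 110 mm wide (y), flat top deck 200 mm above the counter. Origin at the centre of its underside, z up; -x is its front (dial, spout, cup), +y the side to which the toggle leans at the start. In this frame the hopper mouth is at (-58, 0, 232) mm, the toggle's pivot at (74, 0, 204) mm.
- toggle_pivot (a point): pivot of the toggle switch, on the rear part of the grinder's top deck and 4 mm above it, 132 mm behind the centre of the hopper mouth. Axes parallel to those of the grinder. A flush aluminium plate surrounds it; a bush 18 mm across stands 7 mm above the deck.
- toggle_tip (a point): end of the toggle's steel bat: 44 mm from the pivot, 8 mm thick at the root and 13.6 mm near the end. It leans 20 degrees to the grinder's +y side when off (the start) and 20 degrees to its -y side when on.
- toggle (a joint): the toggle's angle: 0 = off, leaning to the grinder's +y side; 0.35 = upright; 0.70 = on, leaning to the grinder's -y side. A spring drives it away from upright to whichever side it is nearer; about 3 N sideways at the end of the bat starts it moving.
- tin_lid_center (a point): centre (half-way up) of the other loose lid, which belongs to a bean tin and is to be left alone: black, 124 mm across, 32 mm high over all, with a flat wooden knob 44 mm across and 14 mm tall.
- catch_cup_center (a point): centre (half-way up) of the steel catch cup, 74 mm across and 78 mm high, loose on the grinder's foot under the spout; leave alone.
- bowl_a_center (a point): centre (half-way up) of a loose white cupping bowl, 94 mm across, 60 mm high; leave alone.
- bowl_b_center (a point): centre (half-way up) of a second such bowl; leave alone.
- bowl_c_center (a point): centre (half-way up) of a third such bowl; leave alone.
- spoon_grip (a point): handle of a steel cupping spoon, 165 mm long, loose on the counter; leave alone.
Mind the look-alikes: they are no part of the job. Leave any green or turquoise look-alike of the part that bears lid_center alone.

How it is judged:
On the way, in this order (a step that is already met when the one before it is completed fails the run):
1. the hopper lid is fully home on the grinder while the switch is still off (z of lid_center in the frame of hopper_mouth below 0.0135 m and horizontal distance between lid_center and hopper_mouth below 0.007 m and angle between lid_center's own z axis and vertical below 0.05 rad and value of joint toggle below 0.2 rad), for 0.2 s.
2. the toggle is flipped over to on (value of joint toggle above 0.6 rad), for 0.2 s.
At the end, for the whole second after the job is handed in: The hopper lid sits upright in the hopper mouth, fully pressed home (flange within 2.5 mm of the rim, centred within 7 mm, tilted less than 3 degrees), and the toggle rests on its on side (joint above 0.6 rad) (z of lid_center in the frame of hopper_mouth below 0.0135 m and horizontal distance between lid_center and hopper_mouth below 0.007 m and angle between lid_center's own z axis and vertical below 0.05 rad and value of joint toggle above 0.6 rad); the robot touches nothing.
It fails at once if the switch is put over its centre before the lid is home (value of joint toggle above 0.35 rad and not (z of lid_center in the frame of hopper_mouth below 0.016 m and horizontal distance between lid_center and hopper_mouth below 0.01 m)).
It fails at once if the tin lid, the catch cup, a cupping bowl or the spoon is pushed more than 30 mm from its place (distance of any of tin_lid_center, catch_cup_center, bowl_a_center, bowl_b_center, bowl_c_center, spoon_grip from where it was at the start of the episode above 0.03 m).
It also fails if it takes over 64 s, if anything falls off the work surface, if the arm or the gripper's body presses on something with over 40 N, if the wrist force passes 120 N, or if a joint passes its speed limit or range.

## Robot

A 7-joint arm with a two-finger parallel gripper is mounted at the origin on the work surface. World frame = base frame: x ahead of the robot, y to its left, z up, the work surface at z = 0. Lengths are in m, angles in rad, forces in N, time in s.
With the tool pointing down it reaches from about 0.4 to 0.9 m from the base axis. Payload 5.6 kg.
Tool frame: the origin (TCP) lies between the finger pads; the fingertips stand 17 mm ahead of it and the grasp point (between the pads) lies 2 mm behind it; z points along the fingers, y is the direction in which the jaws open and shut (so a half turn about z gives the same grasp; the last joint's range is limited). The gripper opens to 92 mm and grips with 3 to 60 N. Pads are 20 mm wide; open, the fingers measure 128 mm over their backs; the gripper's body (75 mm by 189 mm) begins 69 mm behind the grasp point.
Start: joints at [1.12, 0.468, -0.012, 1.603, 0.006, 1.071, -0.056], TCP at [0.258, -0.597, 0.232] pointing down, gripper open.
Joint ranges: [-2.53, 2.53], [-0.31, 2.02], [-1.57, 1.55], [0.28, 2.44], [-1.29, 4.43], [0.15, 1.84], [-2.92, 2.92]. Speed limits (rad/s): [2.57, 2.57, 3.14, 3.14, 3.14, 3.14, 3.14].

## Interface

Orientations are given as [roll, pitch, yaw] about the fixed x, y, z axes, in that order (R = Rz(yaw) Ry(pitch) Rx(roll)).
In Python, from cell import env gives the robot as it stands.
- The arm moves only by the tool play_rows, never from a script. Its arguments are lists of equal length, an entry for each row: "dp": the shift along the world's x, y, z in m, a list of three; "roll": the turn about the world's z in degrees. In form: {"dp": [[dx, dy, dz], ...], "roll": [roll, ...]}. A call has 1 to 10 rows; each row shifts and turns the commanded pose from where the row before left it; what a row does not reach is not made up. A row lasts 1/8 s, in which the tool goes at most 62.5 mm and 10.7 degrees, less where a joint would pass 70% of its speed; a pose out of reach is approached as far as the arm can. A call with a gripper value outside its range is refused whole. "hand" is the finger opening in m, from 0 to 0.0919, set as the call begins (left out, the last holds). The fingers move at their own pace and stop on an object; "grip_force" is the grip in N (left out, the last holds). Time passes only in rows, so rows that do not move let the fingers close. It gives the time, the measured TCP pose, the force and the opening at its end, in the units of the state.
- env.read_state(): the state, without advancing time (a new reading comes with each control period).
- env.grab_frame(name): name is "scene" or "side" or "wrist"; returns a dict with "pixels" (400x640x3 uint8, red, green, blue), "range_z" (400x640 float32, m along the optical axis (not along the pixel's ray), 0 where there is no reading), "K" (3x3 intrinsics, pixels), "k1" (the pictures are not rectified: a ray, as slopes to the right and down, at radius r is drawn at 1 + k1 r^2 times it, then the intrinsics apply), "world_from_camera" (4x4, takes a point from camera to world coordinates); the wrist camera has in their place "tool_from_camera" (4x4, takes a point from camera to tool coordinates, whose origin is the TCP and whose axes are the flange's). Camera axes: x right, y down, z forward; pixel columns grow to the right and rows downward; lengths in m; the calibration is good to about 2 mm. A picture is of the moment at which its call begins: read the wrist's pose just before it.
- env.sign_off(): hands the job in, once; it reports no verdict.
The state is a dict: "clock": time; "joint_pos": joint angles; "joint_velocities": joint speeds; "tau": joint torques, N m; "tool_pos": TCP position; "tcp_rot": TCP orientation; "wrist_force": force on the tool from outside, world axes, zero at the start; "torque": the same for the moment, N m; "gripper_width": finger opening in m.
Only numpy, scipy, OpenCV 4.12 (cv2) and the standard library are available. Lean on these libraries where they do the work, as an engineer would, in place of code of your own. Each camera call takes 0.05 s, during which the arm holds its last target.

## Working session

There is one attempt and no reset: what is moved stays moved. The work goes in short steps, Python scripts to look and compute and a tool call to move; the robot and the scene stay as the last step left them, time stands still between calls to the robot, and variables do not carry over. Pictures are saved under pics/ and viewed, and the job is handed in when it is done.

Besides the shell and the picture viewer there is one more tool, called as a command line: name --pt "numbers of a row" for each row, then --argument value for the rest. play_rows: Moves the arm, as the interface text tells. Its arguments: {"type":"object","properties":{"dp":{"type":"array"},"roll":{"type":"array"},"hand":{"type":"number"},"grip_force":{"type":"number"}},"required":["dp","roll"]}

```bash
ls; mkdir -p pics; cat > h.py <<'E'
import numpy as np, cv2
from cell import env
def grab(n):
    s=env.read_state(); f=env.grab_frame(n); return s,f
def save(f,p): cv2.imwrite(p,cv2.cvtColor(f["pixels"],cv2.COLOR_RGB2BGR))
E
python3 - <<'E'
from h import *
s=env.read_state(); print({k:np.round(v,3).tolist() for k,v in s.items()})
for n in("scene","side","wrist"):
    s,f=grab(n); save(f,f"pics/{n}0.png"); np.savez(f"{n}0.npz",**f,**{"tp":s["tool_pos"],"tr":s["tcp_rot"]}); print(n,f["K"],f["k1"],f.get("world_from_camera",f.get("tool_from_camera")))
E
```

```text
pics
{'clock': 0.0, 'joint_pos': [1.12, 0.468, -0.012, 1.604, 0.006, 1.071, -0.056], 'joint_velocities': [0.001, 0.001, -0.001, 0.0, -0.001, -0.001, -0.001], 'tau': [-0.001, -52.057, -0.013, -24.375, -0.057, 0.017, 0.0], 'tool_pos': [0.257, -0.596, 0.231], 'tcp_rot': [-3.14, 0.0, 0.408], 'wrist_force': [-0.583, -0.61, 0.393], 'torque': [0.042, -0.025, -0.026], 'gripper_width': 0.092}
scene [[518.20450828   0.         321.93737515]
 [  0.         518.20450828 199.64785877]
 [  0.           0.           1.        ]] -0.09550852065332038 [[-0.64214732  0.4635271  -0.61056486  1.25616089]
 [ 0.76653946  0.39658207 -0.50511377  0.67862437]
 [ 0.00800515 -0.79237951 -0.60997593  0.95234165]
 [ 0.          0.          0.          1.        ]]
side [[446.2147377    0.         313.59672457]
 [  0.         446.2147377  190.03264663]
 [  0.           0.           1.        ]] -0.06573991461697294 [[-0.9195134  -0.2398714   0.31137889  0.18637715]
 [-0.39302197  0.55027499 -0.7367029   0.78341293]
 [ 0.00536994 -0.79978694 -0.60025996  0.7970142 ]
 [ 0.          0.          0.          1.        ]]
wrist [[286.45916819   0.         318.03470293]
 [  0.         286.45916819 196.73099933]
 [  0.           0.           1.        ]] -0.052343924220153375 [[-5.72696134e-04 -9.68445325e-01 -2.49225449e-01  6.94822711e-02]
 [ 9.99999679e-01 -4.15056943e-04 -6.85066454e-04  2.55582708e-04]
 [ 5.60006652e-04 -2.49225761e-01  9.68445252e-01 -1.51963985e-01]
 [ 0.00000000e+00  0.00000000e+00  0.00000000e+00  1.00000000e+00]]
```

View pics/scene0.png

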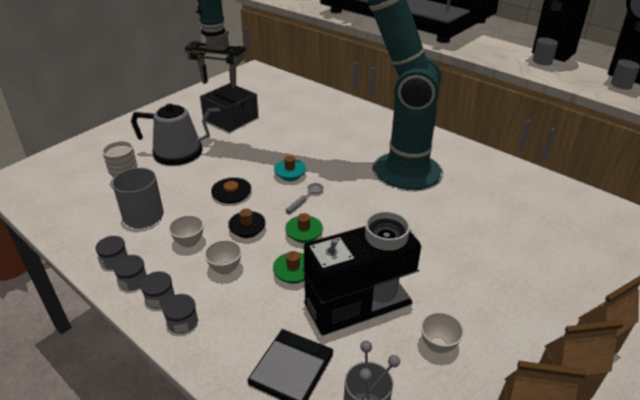

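View pics/side0.png

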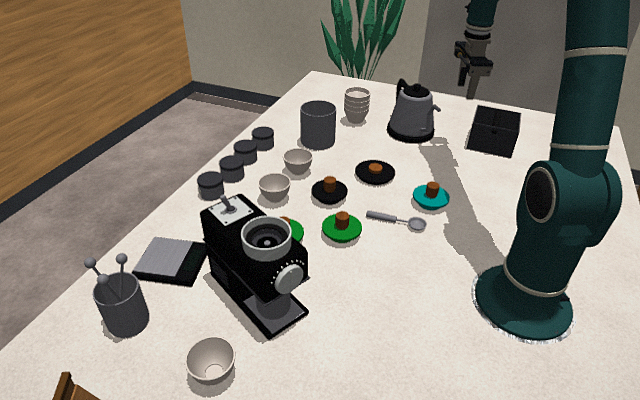

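View pics/wrist0.png

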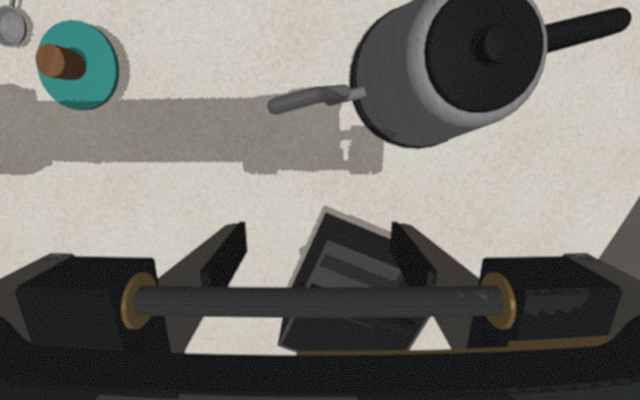

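The scene view shows two black loose lids: (247,222) with a tall knob, and (231,188), wider with a flat knob, which is the tin lid. There are also green lids at (304,228) and (292,266) and a turquoise one at (290,168). The black tall-knob lid at scene (247,222) / side (329,190) fits the description. I'll confirm it in an enlarged crop.

```bash
cat >> h.py <<'E'
def ray(f,uv,T=None):
    T=f["world_from_camera"] if T is None else T
    n=cv2.undistortPoints(np.float64(uv).reshape(-1,1,2),f["K"],np.array([float(f["k1"]),0,0,0])).reshape(-1,2)
    d=np.c_[n,np.ones(len(n))]@T[:3,:3].T
    return T[:3,3],d
def onplane(f,uv,z,T=None):
    o,d=ray(f,uv,T); return o+d*((z-o[2])/d[:,2])[:,None]
def toolT(tp,tr):
    from scipy.spatial.transform import Rotation as R
    T=np.eye(4);T[:3,:3]=R.from_euler('xyz',tr).as_matrix();T[:3,3]=tp;return T
def cloud(f,T=None):
    T=f["world_from_camera"] if T is None else T
    h,w=f["range_z"].shape; u,v=np.meshgrid(np.arange(w),np.arange(h))
    n=cv2.undistortPoints(np.float64(np.c_[u.ravel(),v.ravel()]).reshape(-1,1,2),f["K"],np.array([float(f["k1"]),0,0,0])).reshape(-1,2)
    P=np.c_[n,np.ones(len(n))]*f["range_z"].reshape(-1,1)
    return (P@T[:3,:3].T+T[:3,3]).reshape(h,w,3)
def circ(P):
    A=np.c_[2*P[:,:2],np.ones(len(P))]; s=np.linalg.lstsq(A,(P[:,:2]**2).sum(1),rcond=None)[0]
    return s[0],s[1],np.sqrt(s[2]+s[0]**2+s[1]**2)
E
python3 - <<'E'
from h import *
a=cv2.imread("pics/scene0.png");b=cv2.imread("pics/side0.png")
A=cv2.resize(a[160:280,180:340],(800,600),interpolation=cv2.INTER_CUBIC)
B=cv2.resize(b[150:250,290:450],(800,500),interpolation=cv2.INTER_CUBIC)
cv2.imwrite("pics/cropA.png",A)
C=cv2.resize(a[200:340,290:450],(685,600),interpolation=cv2.INTER_CUBIC);cv2.imwrite("pics/cropC.png",C)
D=cv2.resize(b[180:340,190:330],(525,600),interpolation=cv2.INTER_CUBIC);cv2.imwrite("pics/cropD.png",D)
for n,pts in (("scene",[(247,226),(246,212),(231,183),(387,222)]),("side",[(330,180),(330,196),(267,225)])):
    f=np.load(n+"0.npz");c=cloud(f)
    for u,v in pts: print(n,u,v,c[v,u].round(3))
E
```

```text
scene 247 226 [ 0.557 -0.165  0.03 ]
scene 246 212 [ 0.545 -0.177  0.066]
scene 231 183 [ 0.453 -0.344  0.034]
scene 387 222 [0.485 0.229 0.213]
side 330 180 [ 0.543 -0.179  0.063]
side 330 196 [ 0.531 -0.152  0.029]
side 267 225 [0.525 0.215 0.219]
```

View pics/cropA.png

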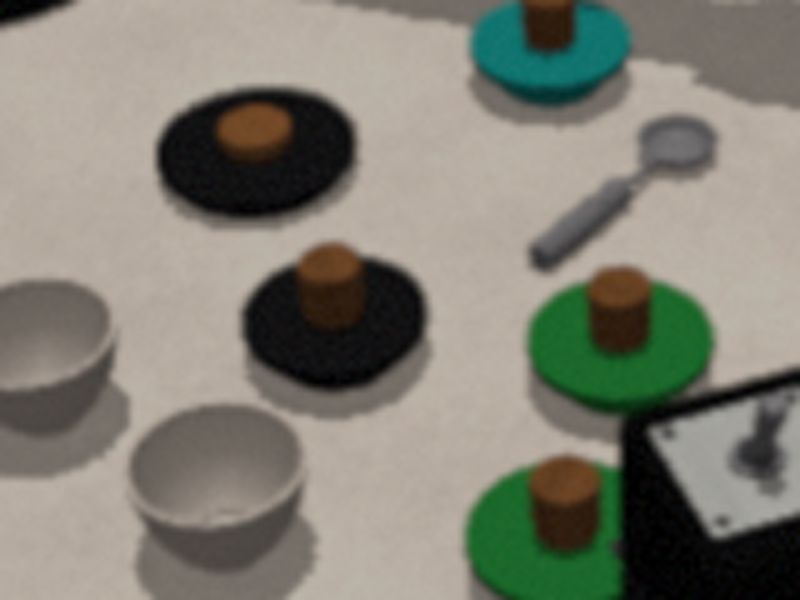

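View pics/cropC.png

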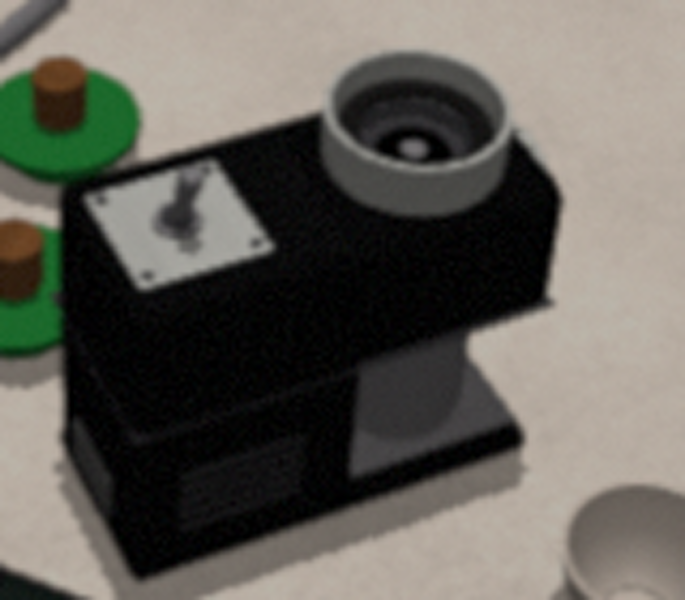

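View pics/cropD.png

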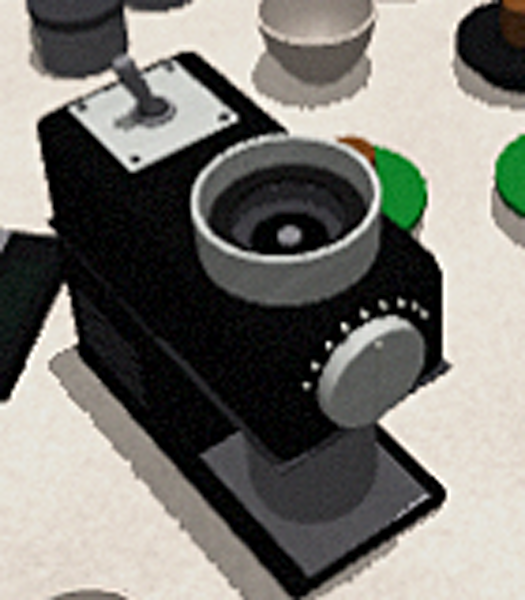

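The crop confirms it. The black lid at crop (335,310) has a tall knob and is smaller than the flat-knobbed tin lid at (255,150). Next I'll measure the lid, hopper, toggle and neighbours.

```bash
python3 - <<'E'
from h import *
for n in("scene","side"):
    f=np.load(n+"0.npz");c=cloud(f);img=f["pixels"].astype(int)
    X,Y,Z=c[...,0],c[...,1],c[...,2]; ok=f["range_z"]>0
    near=(np.hypot(X-.543,Y+.172)<.075)&ok
    # brown knob
    r,g,b=img[...,0],img[...,1],img[...,2]
    brown=near&(r>g*1.35)&(r>50)
    top=near&(Z>.06)&(Z<.072)
    print(n,"knobtop",c[top].mean(0).round(4),top.sum(),circ(c[top]) )
    dark=near&(r<45)&(Z>.02)&(Z<.036)
    P=c[dark]; hull=cv2.convexHull(P[:,:2].astype(np.float32)); print(" flange circle",cv2.minEnclosingCircle(hull), P[:,2].mean())
    # knob top by mask
    ys,xs=np.where(top); (cx,cy)=xs.mean(),ys.mean(); print(" ray",onplane(f,(cx,cy),.066))
    # flange all pixels (dark or brown) , contour -> ray on plane
    m=(near&(r<45)).astype(np.uint8); cs,_=cv2.findContours(m,cv2.RETR_EXTERNAL,cv2.CHAIN_APPROX_NONE); k=max(cs,key=cv2.contourArea)
    Q=onplane(f,k.reshape(-1,2),.030); print(" flange plane enc",cv2.minEnclosingCircle(Q[:,:2].astype(np.float32)))
    # rim
    rim=ok&(abs(Z-.232)<.004)&(np.hypot(X-.5,Y-.22)<.12)
    P=c[rim]; print(" rim",rim.sum(),P.mean(0).round(4),circ(P),cv2.minEnclosingCircle(P[:,:2].astype(np.float32)))
    deck=ok&(abs(Z-.200)<.005)&(np.hypot(X-.57,Y-.17)<.2)
    rect=cv2.minAreaRect(c[deck][:,:2].astype(np.float32)); print(" deck",rect, cv2.boxPoints(rect).round(3).tolist(), c[deck][:,2].mean())
    # toggle
    tg=ok&(Z>.215)&(np.hypot(X-.5,Y-.22)>.07)&(np.hypot(X-.6,Y-.15)<.15)&(Z<.3)
    print(" toggle",tg.sum(),c[tg].mean(0).round(3),c[tg].max(0).round(3),c[tg].min(0).round(3), np.argwhere(tg).mean(0))
    plate=deck&(r>120)
    print(" plate",cv2.minAreaRect(c[plate][:,:2].astype(np.float32)))
    hi=ok&(Z>.03)&(abs(X-.6)<.4)&(abs(Y)<.45)
    print()
E
```

```text
scene knobtop [ 0.5465 -0.1761  0.0651] 101 (np.float64(0.5461926174824541), np.float64(-0.17725020727552773), np.float64(0.013299790000873366))
 flange circle ((0.5511311292648315, -0.17654620110988617), 0.05294983834028244) 0.029343530926539137
 ray [[ 0.54720083 -0.17518981  0.066     ]]
 flange plane enc ((0.5532925724983215, -0.17231665551662445), 0.05407429486513138)
 rim 270 [0.5131 0.246  0.231 ] (np.float64(0.5123743963585936), np.float64(0.24540591135978457), np.float64(0.04582369528454878)) ((0.512407660484314, 0.2454628199338913), 0.05012562498450279)
 deck ((0.5620920658111572, 0.22110049426555634), (0.11067850142717361, 0.24277882277965546), 63.54385757446289) [[0.42899999022483826, 0.22599999606609344], [0.6460000276565552, 0.11699999868869781], [0.6949999928474426, 0.21699999272823334], [0.4779999852180481, 0.32499998807907104]] 0.20013371793336618
 toggle 144 [0.584 0.242 0.229] [0.642 0.285 0.247] [0.533 0.188 0.215] [242.43055556 365.61805556]
 plate ((0.5530370473861694, 0.21417945623397827), (0.09053391963243484, 0.23253613710403442), 64.1768569946289)

side knob
[... 378 characters left out ...]
 0.2484 0.2313] (np.float64(0.5106776462140711), np.float64(0.24597330986803553), np.float64(0.04558905788872111)) ((0.5115103125572205, 0.24624373018741608), 0.04964734986424446)
 deck ((0.5614213943481445, 0.22088849544525146), (0.10677504539489746, 0.24289987981319427), 63.391422271728516) [[0.42899999022483826, 0.2280000001192093], [0.6460000276565552, 0.11900000274181366], [0.6940000057220459, 0.21400000154972076], [0.47699999809265137, 0.3230000138282776]] 0.20050763446978914
 toggle 101 [0.605 0.222 0.232] [0.64  0.285 0.247] [0.533 0.189 0.215] [212.1980198  229.72277228]
 plate ((0.5578347444534302, 0.20894792675971985), (0.08149196207523346, 0.24504955112934113), 70.48661804199219)
```

```bash
python3 - <<'E'
from h import *
P=[]
for n in("scene","side"):
    f=np.load(n+"0.npz");c=cloud(f); m=f["range_z"]>0
    P.append(c[m])
P=np.vstack(P); 
p=P[(P[:,2]>.02)&(P[:,2]<.5)&(P[:,0]>.15)&(P[:,0]<1)&(abs(P[:,1])<.75)]
H=np.zeros((86,151));i=((p[:,0]-.15)/.01).astype(int);j=((p[:,1]+.755)/.01).astype(int)
np.maximum.at(H,(i,j),p[:,2])
n,l,st,ce=cv2.connectedComponentsWithStats((H>.02).astype(np.uint8),connectivity=8)
for k in range(1,n):
    if st[k][4]>8:
        s=l==k; print("x %.2f..%.2f y %.2f..%.2f hmax %.3f"%(.15+.01*st[k][1],.15+.01*(st[k][1]+st[k][3]),-.755+.01*st[k][0],-.755+.01*(st[k][0]+st[k][2]),H[s].max()))
# around lid by angle
q=p[(np.hypot(p[:,0]-.546,p[:,1]+.176)>.056)&(np.hypot(p[:,0]-.546,p[:,1]+.176)<.13)]
a=np.degrees(np.arctan2(q[:,1]+.176,q[:,0]-.546)).astype(int)//10*10
for t in sorted(set(a)): s=a==t; print(t, q[s,2].max().round(3), np.hypot(q[s,0]-.546,q[s,1]+.176).min().round(3), s.sum())
E
```

```text
x 0.15..0.16 y -0.76..-0.65 hmax 0.098
x 0.15..0.51 y -0.76..-0.49 hmax 0.500
x 0.21..0.33 y -0.33..-0.21 hmax 0.070
x 0.28..0.40 y 0.65..0.76 hmax 0.216
x 0.33..0.42 y -0.16..-0.14 hmax 0.023
x 0.40..0.52 y -0.40..-0.28 hmax 0.036
x 0.40..0.52 y -0.10..0.02 hmax 0.071
x 0.43..0.70 y 0.10..0.33 hmax 0.247
x 0.43..0.54 y 0.63..0.76 hmax 0.217
x 0.49..0.60 y -0.23..-0.11 hmax 0.071
x 0.49..0.60 y 0.38..0.47 hmax 0.065
x 0.53..0.65 y -0.03..0.08 hmax 0.070
x 0.58..0.69 y -0.71..-0.59 hmax 0.121
x 0.58..0.67 y 0.60..0.72 hmax 0.216
x 0.63..0.77 y -0.53..-0.39 hmax 0.135
x 0.63..0.74 y -0.32..-0.20 hmax 0.064
x 0.64..0.74 y -0.17..-0.05 hmax 0.064
x 0.71..0.89 y 0.14..0.31 hmax 0.032
x 0.73..0.83 y 0.35..0.45 hmax 0.192
x 0.82..0.90 y -0.40..-0.32 hmax 0.061
x 0.82..0.90 y -0.20..-0.11 hmax 0.061
x 0.83..0.91 y -0.30..-0.21 hmax 0.061
x 0.83..0.91 y -0.10..-0.02 hmax 0.062
-140 0.025 0.056 1
-130 0.025 0.122 1
-120 0.022 0.122 4
-100 0.027 0.056 1
-50 0.06 0.125 9
-40 0.064 0.117 70
-30 0.062 0.118 70
-20 0.063 0.122 2
0 0.06 0.123 4
10 0.064 0.107 163
20 0.063 0.106 120
30 0.064 0.112 107
100 0.034 0.117 18
110 0.034 0.109 77
120 0.034 0.105 48
130 0.033 0.107 39
140 0.029 0.128 3
```

play_rows --pt "0 0 0.05" --pt "0 0.02 0.05" --pt "0.03 0.05 0" --pt "0.035 0.05 0" --pt "0.035 0.05 0" --pt "0.035 0.05 0" --pt "0.035 0.05 0" --pt "0.035 0.05 0" --pt "0.04 0.05 -0.02" --pt "0.04 0.05 -0.03" --roll '[0,0,5,5,5,5,5,5,5,5]' --hand 0.0919

```text
clock: 1.4
tool_pos: [0.5367, -0.1844, 0.2867]
tcp_rot: [3.139, -0.0, 1.109]
wrist_force: [0.6, -0.3, 0.2]
gripper_width: 0.0919
```

play_rows --pt "0 0 -0.02" --pt "0 0 0" --roll '[0,0]'

```text
clock: 1.65
tool_pos: [0.5344, -0.1853, 0.2646]
tcp_rot: [-3.138, 0.001, 1.107]
wrist_force: [0.2, 0.3, -0.2]
gripper_width: 0.0918
```

```bash
python3 - <<'E'
from h import *
s,f=grab("wrist"); save(f,"pics/w1.png"); print(s["tool_pos"],s["tcp_rot"],s["joint_pos"],s["wrist_force"])
T=toolT(s["tool_pos"],s["tcp_rot"])@f["tool_from_camera"]
np.savez("w1.npz",**f,T=T)
c=cloud(f,T);X,Y,Z=c[...,0],c[...,1],c[...,2]; near=(np.hypot(X-.546,Y+.176)<.075)&(f["range_z"]>0)
top=near&(Z>.06)&(Z<.075); P=c[top]; print("top",top.sum(),P.mean(0),circ(P),cv2.minEnclosingCircle(P[:,:2].astype(np.float32)))
fl=near&(abs(Z-.03)<.006); P=c[fl]; print("flange",fl.sum(),P.mean(0),cv2.minEnclosingCircle(P[:,:2].astype(np.float32)))
E
```

```text
[ 0.53440475 -0.185317    0.26462629] [-3.13755056e+00  5.88856907e-04  1.10685419e+00] [ 0.57465416  0.32633596 -0.37104138  1.755972    0.13118181  1.08774193
 -0.30405643] [ 0.15773933  0.28674759 -0.23177236]
top 631 [ 0.5468556  -0.17915565  0.06458541] (np.float64(0.5467665237586602), np.float64(-0.179258989958005), np.float64(0.012537320339166715)) ((0.5465565919876099, -0.17939938604831696), 0.017976630479097366)
flange 3749 [ 0.54703116 -0.17719595  0.02872235] ((0.546441376209259, -0.17953571677207947), 0.051966629922389984)
```

View pics/w1.png

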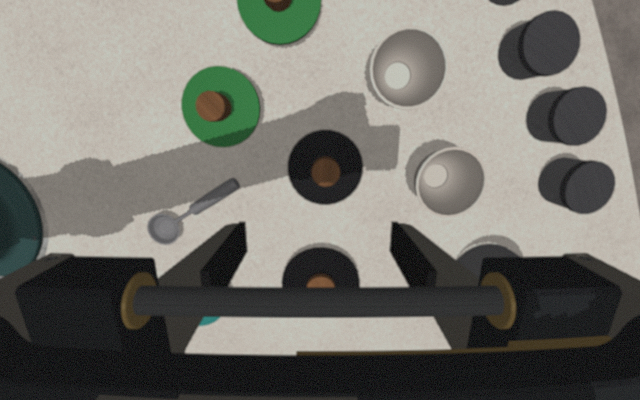

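The wrist view shows the black tall-knob lid at pixel (325,167), giving a world position of about (0.5465, -0.179). The approach is clear, so I'm descending.

play_rows --pt "0.012 0.006 -0.03" --pt "0 0 -0.04" --pt "0 0 -0.04" --pt "0 0 -0.04" --pt "0 0 -0.03" --pt "0 0 0" --roll '[0,0,0,0,0,0]'

```text
clock: 2.45
tool_pos: [0.5461, -0.1809, 0.0855]
tcp_rot: [-3.139, 0.001, 1.104]
wrist_force: [-0.3, -0.4, -0.4]
gripper_width: 0.0921
```

```bash
python3 - <<'E'
from h import *
s=env.read_state(); print(s["tool_pos"],s["tcp_rot"])
E
```

```text
[ 0.54612527 -0.1809431   0.08549694] [-3.13876490e+00  1.00744000e-03  1.10385932e+00]
```

play_rows --pt "0 0.001 -0.02" --pt "0 0 -0.013" --pt "0 0 0" --roll '[0,0,0]'

```text
clock: 2.82
tool_pos: [0.5468, -0.1789, 0.0527]
tcp_rot: [-3.14, 0.0, 1.106]
wrist_force: [1.0, 0.4, -0.4]
gripper_width: 0.0921
```

play_rows --pt "0 0 0" --pt "0 0 0" --pt "0 0 0" --pt "0 0 0" --pt "0 0 0" --pt "0 0 0" --roll '[0,0,0,0,0,0]' --hand 0.02 --grip_force 40

```text
clock: 3.58
tool_pos: [0.5473, -0.179, 0.0534]
tcp_rot: [-3.141, 0.0, 1.106]
wrist_force: [0.1, -0.4, 0.7]
gripper_width: 0.0349
```

play_rows --pt "0 0 0.02" --pt "0 0 0.04" --pt "0 0 0.05" --pt "0 0 0.05" --pt "0 0 0.05" --pt "0 0 0.05" --pt "0 0 0.04" --pt "0 0 0" --roll '[0,0,0,0,0,0,0,0]'

```text
clock: 4.58
tool_pos: [0.5486, -0.1788, 0.3582]
tcp_rot: [3.134, -0.001, 1.106]
wrist_force: [-0.3, 0.2, -2.3]
gripper_width: 0.0351
```

play_rows --pt "0 0.03 0" --pt "0 0.045 0" --pt "0 0.045 0" --pt "0 0.045 0" --pt "-0.005 0.045 0" --pt "-0.005 0.045 0" --pt "-0.005 0.045 0" --pt "-0.01 0.045 0" --pt "-0.01 0.045 0" --pt "0 0.02 0" --roll '[0,0,0,0,0,0,0,0,0,0]'

```text
clock: 5.82
tool_pos: [0.51, 0.234, 0.3528]
tcp_rot: [-3.14, 0.001, 1.111]
wrist_force: [0.3, -0.8, -1.3]
gripper_width: 0.0352
```

play_rows --pt "0 0 0" --pt "0 0 0" --roll '[0,0]'

```text
clock: 6.08
tool_pos: [0.5124, 0.2295, 0.3528]
tcp_rot: [-3.141, 0.002, 1.104]
wrist_force: [0.1, -0.9, -1.4]
gripper_width: 0.0353
```

```bash
python3 - <<'E'
from h import *
s=env.read_state(); print(s["tool_pos"],s["tcp_rot"],s["joint_pos"],s["wrist_force"],s["gripper_width"])
for n in("side","scene","wrist"):
    s,f=grab(n); save(f,f"pics/{n}2.png"); np.savez(n+"2.npz",**f,**{"tp":s["tool_pos"],"tr":s["tcp_rot"]})
E
```

```text
[0.51237074 0.22951741 0.35281675] [-3.14133012e+00  1.72225900e-03  1.10449143e+00] [ 0.01670893  0.28293871 -0.61291393  1.64119152  0.16948169  1.27263968
 -1.09404464] [ 0.13602352 -0.91092147 -1.3950155 ] 0.03525331051396028
```

View pics/side2.png

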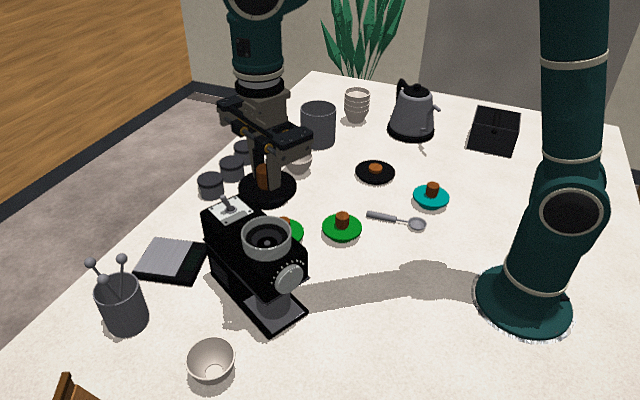

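View pics/wrist2.png

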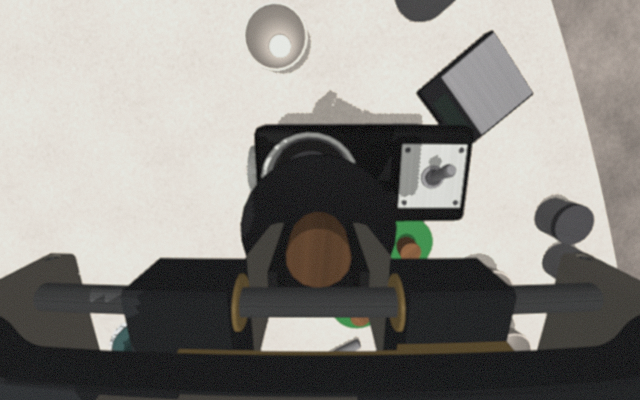

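```bash
cat > m.py <<'E'
from h import *
import sys
def meas(f,T,tp,knobz):
    c=cloud(f,T);X,Y,Z=c[...,0],c[...,1],c[...,2];ok=f["range_z"]>0
    k=ok&(np.hypot(X-tp[0],Y-tp[1])<.03)&(abs(Z-knobz)<.006)
    P=c[k]; print("knobtop",len(P),P.mean(0).round(4),np.round(cv2.minEnclosingCircle(P[:,:2].astype(np.float32))[0],4),np.round(cv2.minEnclosingCircle(P[:,:2].astype(np.float32))[1],4))
    fl=ok&(np.hypot(X-tp[0],Y-tp[1])<.065)&(abs(Z-knobz+.036)<.006)
    P=c[fl]; 
    if len(P)>20: print("flange",len(P),P.mean(0).round(4),cv2.minEnclosingCircle(P[:,:2].astype(np.float32)))
    rim=ok&(abs(Z-.232)<.005)&(np.hypot(X-.512,Y-.246)<.06); P=c[rim]
    if len(P)>20: print("rim",len(P),P.mean(0).round(4),circ(P),cv2.minEnclosingCircle(P[:,:2].astype(np.float32)))
if __name__=="__main__":
    f=np.load("wrist2.npz"); T=toolT(f["tp"],f["tr"])@f["tool_from_camera"]; print(f["tp"]); meas(f,T,f["tp"],f["tp"][2]+.0135)
    for n in ("side2","scene2"):
        f=np.load(n+".npz"); print(n); meas(f,None,f["tp"],f["tp"][2]+.0135)
E
python3 m.py
```

```text
[0.51267512 0.22935939 0.35311705]
knobtop 3669 [0.5131 0.2305 0.3647] [0.5169 0.2377] 0.0285
flange 9451 [0.5216 0.2475 0.3285] ((0.5120223164558411, 0.2285630851984024), 0.05198916792869568)
rim 522 [0.5219 0.2783 0.2305] (np.float64(0.5119147087428781), np.float64(0.24649004693606286), np.float64(0.04464340103054516)) ((0.515680730342865, 0.25802984833717346), 0.04502745717763901)
side2
knobtop 195 [0.519  0.2327 0.3655] [0.5171 0.2386] 0.0282
flange 1215 [0.5053 0.2422 0.3286] ((0.5103451609611511, 0.22901001572608948), 0.05315006896853447)
rim 390 [0.51   0.248  0.2309] (np.float64(0.5107170368839333), np.float64(0.2459612655923329), np.float64(0.04557744986403035)) ((0.5120034217834473, 0.24456430971622467), 0.049962326884269714)
scene2
knobtop 208 [0.5124 0.2337 0.3658] [0.5159 0.236 ] 0.0289
flange 867 [0.5263 0.2378 0.3296] ((0.5127621293067932, 0.22855982184410095), 0.053223125636577606)
rim 292 [0.5111 0.2466 0.2308] (np.float64(0.5125341663231158), np.float64(0.24525435789226296), np.float64(0.045856500659227584)) ((0.5126250386238098, 0.2440578192472458), 0.0511322058737278)
```

play_rows --pt "0 0.008 0" --pt "0 0.009 -0.02" --pt "0 0 -0.025" --pt "0 0 0" --pt "0 0 0" --roll '[0,0,0,0,0]'

```text
clock: 6.85
tool_pos: [0.5125, 0.2485, 0.3086]
tcp_rot: [-3.141, -0.0, 1.106]
wrist_force: [0.4, 0.4, -1.0]
gripper_width: 0.0348
```

```bash
python3 - <<'E'
from m import *
for n in("side","scene"):
    s,f=grab(n); save(f,f"pics/{n}3.png"); print(n,s["tool_pos"],s["tcp_rot"]); meas(f,None,s["tool_pos"],s["tool_pos"][2]+.0125)
s,f=grab("wrist"); T=toolT(s["tool_pos"],s["tcp_rot"])@f["tool_from_camera"]; meas(f,T,s["tool_pos"],s["tool_pos"][2]+.0125)
a=cv2.imread("pics/side3.png")[120:300,170:350];b=cv2.imread("pics/scene3.png")[140:320,290:470]
cv2.imwrite("pics/c3.png",cv2.resize(np.hstack([a,b]),(800,400),interpolation=cv2.INTER_CUBIC))
E
```

```text
side [0.51245437 0.24850125 0.30857446] [-3.14147276e+00 -2.97190947e-04  1.10622529e+00]
knobtop 193 [0.5188 0.2522 0.3203] [0.517  0.2567] 0.0273
flange 1245 [0.505  0.2618 0.2847] ((0.51149982213974, 0.24932929873466492), 0.05296700447797775)
rim 241 [0.4961 0.2675 0.2311] (np.float64(0.5105417556327636), np.float64(0.24598410455996206), np.float64(0.04551815566147552)) ((0.5097198486328125, 0.2465803325176239), 0.04815412685275078)
scene [0.51269037 0.24850828 0.30902536] [ 3.14107222e+00 -9.41943361e-04  1.10598269e+00]
knobtop 204 [0.513  0.2528 0.3213] [0.5162 0.2553] 0.0283
flange 871 [0.5269 0.2573 0.2855] ((0.5137216448783875, 0.24766850471496582), 0.05354444310069084)
rim 181 [0.5334 0.2573 0.2309] (np.float64(0.5125692737913051), np.float64(0.24535505293030624), np.float64(0.045854433283218685)) ((0.5133191347122192, 0.24583593010902405), 0.048918161541223526)
knobtop 3692 [0.5132 0.2497 0.3207] [0.517  0.2569] 0.0285
flange 9440 [0.5217 0.2668 0.2846] ((0.5119931697845459, 0.24764883518218994), 0.052075326442718506)
```

View pics/c3.png

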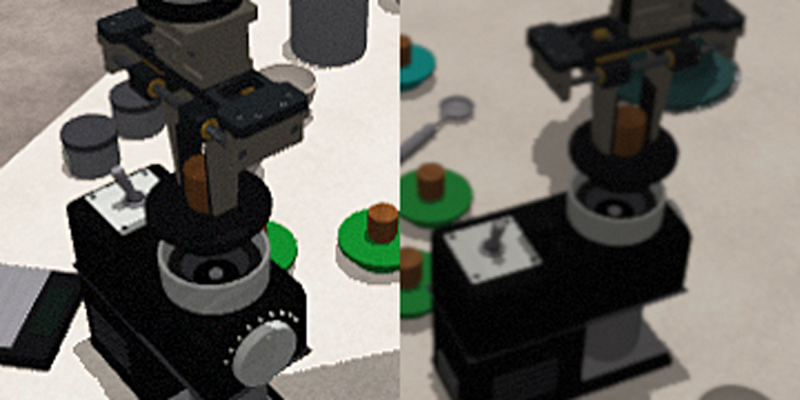

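The view shows the lid level over the collar: flange at about (0.512, 0.248), rim at (0.5116, 0.246). I'll correct 2 mm in y and lower it onto the seal.

play_rows --pt "0 -0.002 -0.005" --pt "0 0 -0.008" --pt "0 0 -0.008" --pt "0 0 -0.008" --pt "0 0 -0.006" --pt "0 0 0" --roll '[0,0,0,0,0,0]'

```text
clock: 7.75
tool_pos: [0.5121, 0.2459, 0.2728]
tcp_rot: [-3.141, 0.001, 1.106]
wrist_force: [0.0, -0.6, -1.3]
gripper_width: 0.0346
```

play_rows --pt "0 0 -0.002" --pt "0 0 -0.002" --pt "0 0 -0.002" --pt "0 0 -0.002" --pt "0 0 0" --roll '[0,0,0,0,0]' --grip_force 55

```text
clock: 8.38
tool_pos: [0.5126, 0.2464, 0.267]
tcp_rot: [3.14, -0.001, 1.106]
wrist_force: [-2.2, -1.1, 6.8]
gripper_width: 0.0348
```

play_rows --pt "0 0 -0.001" --pt "0 0 -0.001" --pt "0 0 0" --roll '[0,0,0]'

```text
clock: 8.75
tool_pos: [0.5127, 0.2464, 0.2651]
tcp_rot: [3.14, -0.001, 1.106]
wrist_force: [-3.0, -1.2, 7.1]
gripper_width: 0.0349
```

play_rows --pt "0 0 -0.001" --pt "0 0 -0.001" --pt "0 0 -0.001" --pt "0 0 0" --roll '[0,0,0,0]'

```text
clock: 9.25
tool_pos: [0.5127, 0.2464, 0.2634]
tcp_rot: [3.139, -0.001, 1.106]
wrist_force: [-5.5, -3.8, 13.0]
gripper_width: 0.035
```

play_rows --pt "0 0 -0.001" --pt "0 0 -0.001" --pt "0 0 0" --roll '[0,0,0]'

```text
clock: 9.62
tool_pos: [0.5127, 0.2464, 0.2633]
tcp_rot: [3.138, -0.001, 1.105]
wrist_force: [-8.1, -5.9, 25.0]
gripper_width: 0.0347
```

```bash
python3 - <<'E'
from m import *
for n in("side","scene"):
    s,f=grab(n); save(f,f"pics/{n}4.png"); print(n,s["tool_pos"],s["tcp_rot"],s["wrist_force"],s["torque"]); meas(f,None,s["tool_pos"],.276)
a=cv2.imread("pics/side4.png")[150:290,190:330];b=cv2.imread("pics/scene4.png")[180:320,290:430]
cv2.imwrite("pics/c4.png",cv2.resize(np.hstack([a,b]),(800,400),interpolation=cv2.INTER_CUBIC))
E
```

```text
side [0.5126976  0.24641364 0.26332683] [ 3.13834865e+00 -8.47423407e-04  1.10544665e+00] [-8.0526149  -5.94928104 25.03322534] [-1.22928937  2.1983364   0.01492897]
knobtop 168 [0.5188 0.2501 0.2756] [0.5168 0.2551] 0.028
flange 1202 [0.5058 0.2603 0.24  ] ((0.5114629864692688, 0.2453664094209671), 0.05271146073937416)
rim 109 [0.489  0.2799 0.2337] (np.float64(0.5118086170400549), np.float64(0.24593213444379242), np.float64(0.049752376627199404)) ((0.5066298842430115, 0.255029559135437), 0.0502050556242466)
scene [0.51268217 0.24639375 0.26331513] [ 3.13833932e+00 -8.41362392e-04  1.10540207e+00] [-8.21971834 -7.09270993 25.51345257] [-1.19859776  2.14720972 -0.01113672]
knobtop 197 [0.5128 0.2506 0.2756] [0.5158 0.2533] 0.0283
flange 848 [0.5265 0.2549 0.2398] ((0.51372230052948, 0.24607053399085999), 0.05334562063217163)
rim 97 [0.5465 0.2638 0.2337] (np.float64(0.5184056071031531), np.float64(0.24826597327840916), np.float64(0.043964928361079014)) ((0.5195105075836182, 0.24993330240249634), 0.05130262300372124)
```

View pics/c4.png

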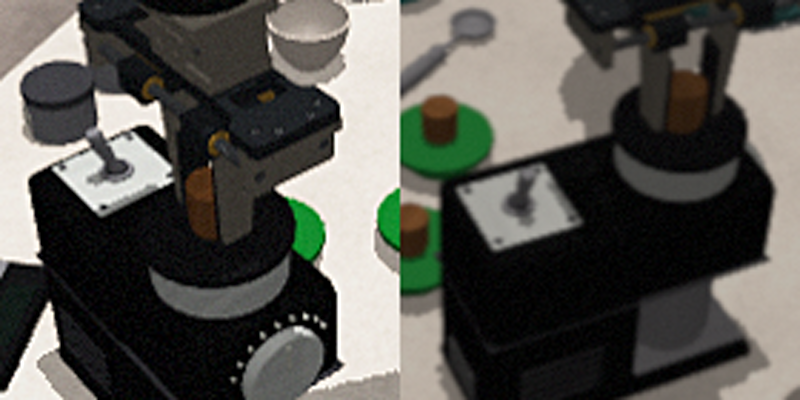

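The flange top reads 0.240 m, which is home, and the press stalled firmly at 25 N. I'll relax the push and release.

play_rows --pt "0 0 0.001" --pt "0 0 0.001" --pt "0 0 0" --roll '[0,0,0]'

```text
clock: 10.1
tool_pos: [0.5127, 0.2464, 0.2634]
tcp_rot: [3.139, -0.001, 1.106]
wrist_force: [-3.6, -3.4, 14.0]
gripper_width: 0.0345
```

play_rows --pt "0 0 0" --pt "0 0 0" --pt "0 0 0" --pt "0 0 0" --pt "0 0 0" --roll '[0,0,0,0,0]' --hand 0.06

```text
clock: 10.72
tool_pos: [0.5123, 0.2461, 0.2603]
tcp_rot: [-3.141, 0.0, 1.106]
wrist_force: [1.9, -0.5, -0.6]
gripper_width: 0.0602
```

play_rows --pt "0 0 0.01" --pt "0 0 0.02" --pt "0 0 0.03" --pt "0 0 0.03" --pt "0 0 0.03" --pt "0 0 0" --roll '[0,0,0,0,0,0]'

```text
clock: 11.48
tool_pos: [0.5132, 0.247, 0.3834]
tcp_rot: [3.138, -0.004, 1.106]
wrist_force: [0.2, 0.5, -1.0]
gripper_width: 0.0599
```

```bash
python3 - <<'E'
from m import *
for n in("side","scene"):
    s,f=grab(n); save(f,f"pics/{n}5.png"); meas(f,None,(.512,.246),.276)
s,f=grab("wrist"); save(f,"pics/wrist5.png"); T=toolT(s["tool_pos"],s["tcp_rot"])@f["tool_from_camera"]; meas(f,T,(.512,.246),.276)
print(s["tool_pos"],s["tcp_rot"])
c=cloud(f,T);X,Y,Z=c[...,0],c[...,1],c[...,2]
fl=(f["range_z"]>0)&(np.hypot(X-.512,Y-.246)<.05)&(np.hypot(X-.512,Y-.246)>.025)&(abs(Z-.24)<.006)
P=c[fl];co=np.linalg.lstsq(np.c_[P[:,:2]-[.512,.246],np.ones(len(P))],P[:,2],rcond=None)[0];print("flange plane",co)
tg=(f["range_z"]>0)&(Z>.208)&(Z<.26)&(np.hypot(X-.63,Y-.187)<.05); P=c[tg]; print("toggle",len(P))
for lo in np.arange(.208,.256,.006):
    q=P[(P[:,2]>=lo)&(P[:,2]<lo+.006)]
    if len(q): print(lo.round(3),len(q),q.mean(0).round(4))
pl=(f["range_z"]>0)&(abs(Z-.2)<.006)&(f["pixels"].min(2)>120)&(np.hypot(X-.63,Y-.187)<.06)
print("plate",cv2.minAreaRect(c[pl][:,:2].astype(np.float32)))
E
```

```text
knobtop 215 [0.5099 0.2483 0.2748] [0.5113 0.2459] 0.0184
flange 1355 [0.5061 0.2561 0.2401] ((0.5118306279182434, 0.24607719480991364), 0.05258159339427948)
rim 118 [0.4891 0.2792 0.2334] (np.float64(0.5118370276035251), np.float64(0.24608781534784582), np.float64(0.0495632499514331)) ((0.5108783841133118, 0.24733620882034302), 0.05124882236123085)
knobtop 171 [0.515  0.2467 0.2755] [0.514  0.2442] 0.0205
flange 1007 [0.522  0.2511 0.24  ] ((0.5120304226875305, 0.24422942101955414), 0.054148513823747635)
rim 98 [0.5458 0.2626 0.2341] (np.float64(0.5148983746815248), np.float64(0.2474400485180866), np.float64(0.04699943767372223)) ((0.5137068033218384, 0.24583062529563904), 0.05194677412509918)
knobtop 1103 [0.5127 0.2461 0.2746] [0.5124 0.2454] 0.018
flange 6063 [0.5135 0.2487 0.2388] ((0.512454628944397, 0.2453136444091797), 0.052085503935813904)
rim 42 [0.5133 0.2638 0.2362] (np.float64(0.514325925631402), np.float64(0.24978764921311086), np.float64(0.04344673477928508)) ((0.5110704302787781, 0.24685479700565338), 0.05192898213863373)
[0.51218346 0.24594051 0.3803388 ] [3.14134531e+00 1.92156399e-04 1.10590232e+00]
flange plane [1.28324696e-05 5.29163215e-04 2.38778294e-01]
toggle 218
0.208 17 [0.6274 0.1892 0.2112]
0.214 13 [0.6279 0.1912 0.2171]
0.22 19 [0.6283 0.1931 0.2229]
0.226 14 [0.6289 0.1949 0.2292]
0.232 28 [0.6298 0.199  0.2355]
0.238 92 [0.6333 0.1996 0.2419]
0.244 35 [0.6346 0.1982 0.2447]
plate ((0.632789671421051, 0.18281711637973785), (0.07469426095485687, 0.07969865202903748), 61.748661041259766)
```

View pics/wrist5.png

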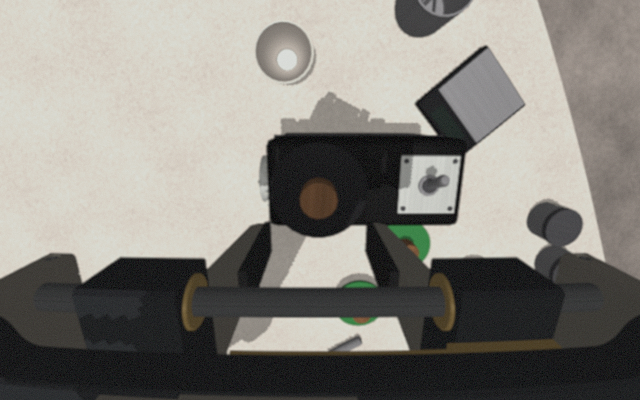

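View pics/side5.png

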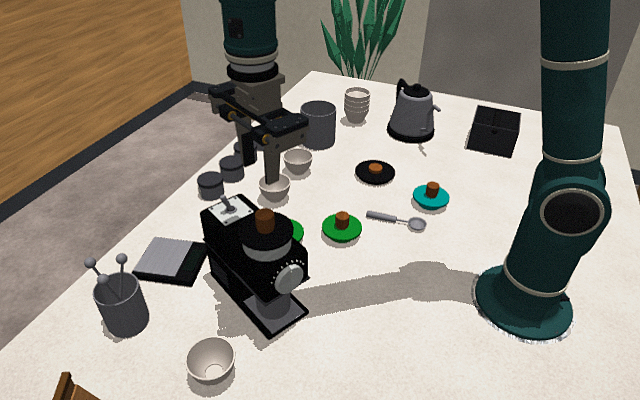

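The wrist view shows the lid seated at (318,200), level and centred within about 1 mm: the flange plane is flat and its height is 0.239–0.240 m. The toggle is still off, with its tip at about (0.634, 0.199, 0.245). Next I close the fingers and go to the toggle's +y side.

play_rows --pt "0.02 0 0" --pt "0.03 -0.003 0" --pt "0.03 -0.004 0" --pt "0.03 -0.005 0" --pt "0.02 -0.004 0" --pt "0.009 0 0" --pt "0 0 0" --pt "0 0 0" --roll '[0,0,0,0,0,0,0,0]' --hand 0.0 --grip_force 30

```text
clock: 12.62
tool_pos: [0.6505, 0.2307, 0.3804]
tcp_rot: [-3.141, 0.0, 1.107]
wrist_force: [-0.4, -0.2, 0.1]
gripper_width: 0.0009
```

play_rows --pt "0 0 -0.03" --pt "0 0 -0.03" --pt "0 0 -0.02" --pt "0 0 0" --pt "0 0 0" --roll '[0,0,0,0,0]'

```text
clock: 13.25
tool_pos: [0.6518, 0.2305, 0.3018]
tcp_rot: [3.14, -0.002, 1.106]
wrist_force: [-0.6, -0.4, -0.3]
gripper_width: 0.0006
```

```bash
python3 - <<'E'
from m import *
s=env.read_state();print(s["tool_pos"],s["tcp_rot"],s["gripper_width"])
d=np.array(s["tool_pos"])[:2]-[.6295,.1867]; print("xg,yg",d@[.894,-.448],d@[.448,.894])
a=[]
for n,(u,v) in(("side",(160,110)),("scene",(260,170))):
    s,f=grab(n); save(f,f"pics/{n}6.png"); a.append(f["pixels"][v:v+150,u:u+150,::-1])
cv2.imwrite("pics/c6.png",cv2.resize(np.hstack(a),(800,400),interpolation=cv2.INTER_CUBIC))
E
```

```text
[0.65175098 0.23051491 0.30181912] [ 3.14037418e+00 -1.50958732e-03  1.10599140e+00] 0.0006271177477634893
xg,yg 0.00026329370503059505 0.049138970048039174
```

View pics/c6.png

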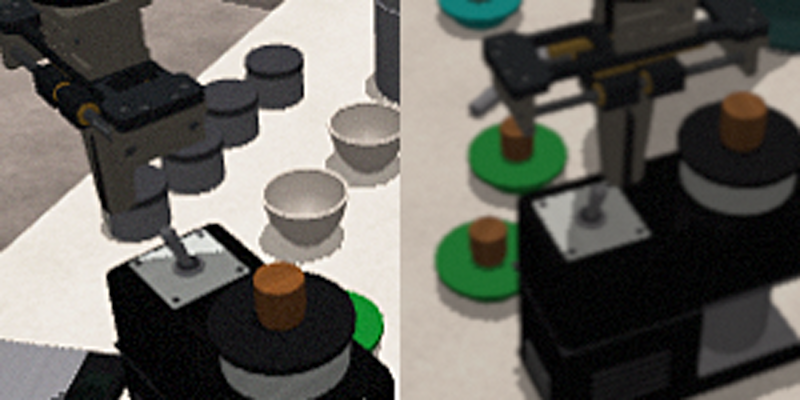

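play_rows --pt "0 0 -0.02" --pt "0 0 -0.02" --pt "0 0 -0.017" --pt "0 0 0" --roll '[0,0,0,0]'

```text
clock: 13.85
tool_pos: [0.6504, 0.2294, 0.2408]
tcp_rot: [-3.139, 0.003, 1.106]
wrist_force: [0.6, 0.6, -0.1]
gripper_width: 0.0004
```

play_rows --pt "-0.0025 -0.005 0" --pt "-0.0025 -0.005 0" --pt "-0.0025 -0.005 0" --pt "-0.0025 -0.005 0" --pt "-0.0025 -0.005 0" --pt "-0.002 -0.004 0" --pt "-0.002 -0.004 0" --pt "-0.0015 -0.003 0" --pt "0 0 0" --roll '[0,0,0,0,0,0,0,0,0]'

```text
clock: 14.98
tool_pos: [0.6332, 0.1936, 0.2432]
tcp_rot: [-3.141, 0.001, 1.105]
wrist_force: [-1.0, 0.2, -0.5]
gripper_width: 0.0003
```

```bash
python3 - <<'E'
from m import *
s=env.read_state();print(s["tool_pos"],s["wrist_force"])
d=np.array(s["tool_pos"])[:2]-[.6295,.1867]; print("xg,yg",d@[.894,-.448],d@[.448,.894])
a=[]
for n,(u,v) in(("side",(160,110)),("scene",(260,170))):
    s,f=grab(n); save(f,f"pics/{n}7.png"); a.append(f["pixels"][v:v+150,u:u+150,::-1])
cv2.imwrite("pics/c7.png",cv2.resize(np.hstack(a),(800,400),interpolation=cv2.INTER_CUBIC))
E
```

```text
[0.63319363 0.19357307 0.24319936] [-1.01646477  0.19457497 -0.47249963]
xg,yg 0.0002229713849529019 0.007799266103676764
```

View pics/c7.png

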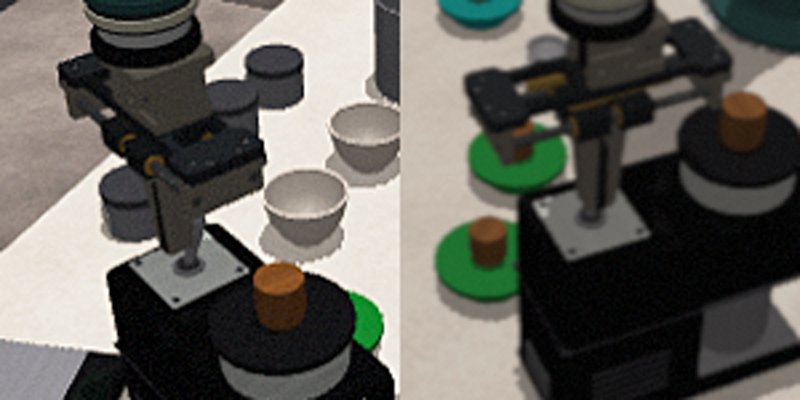

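The bat now leans the other way in the side view, crop (192,245), and there's no force left. I'll back off and check.

play_rows --pt "0.0045 0.009 0" --pt "0.009 0.018 0" --pt "0.009 0.018 0.01" --pt "0 0 0.04" --pt "0 0 0.05" --pt "0 0 0.05" --pt "0 0 0" --pt "0 0 0" --roll '[0,0,0,0,0,0,0,0]'

```text
clock: 16.08
tool_pos: [0.6556, 0.2395, 0.3927]
tcp_rot: [-3.141, 0.001, 1.107]
wrist_force: [-0.0, -0.3, -0.3]
gripper_width: 0.0004
```

```bash
python3 - <<'E'
from m import *
s=env.read_state();print(s["clock"],s["tool_pos"],s["wrist_force"])
a=[]
for n,(u,v) in(("side",(160,150)),("scene",(290,190))):
    s,f=grab(n); save(f,f"pics/{n}8.png"); a.append(f["pixels"][v:v+150,u:u+150,::-1]); meas(f,None,(.512,.246),.276)
    c=cloud(f); X,Y,Z=c[...,0],c[...,1],c[...,2]
    m=(f["range_z"]>0)&(Z>.232)&(Z<.255)&(np.hypot(X-.6295,Y-.1867)<.035)
    P=c[m]; d=P[:,:2]-[.6295,.1867]; print(n,"toggle",len(P),P.mean(0).round(4),"yg",(d@[.448,.894]).mean())
    g=np.load(n+"0.npz"); df=np.abs(f["pixels"].astype(int)-g["pixels"].astype(int)).sum(2)>60
cv2.imwrite("pics/c8.png",cv2.resize(np.hstack(a),(800,400),interpolation=cv2.INTER_CUBIC))
E
```

```text
16.075 [0.65564974 0.23952669 0.39267762] [-0.02581302 -0.31676413 -0.33997585]
knobtop 217 [0.5099 0.2483 0.2748] [0.5109 0.2467] 0.018
flange 1357 [0.5061 0.2562 0.2401] ((0.5110448598861694, 0.24517084658145905), 0.053492382168769836)
rim 109 [0.4876 0.2791 0.2337] (np.float64(0.5124285196765828), np.float64(0.24514785163557462), np.float64(0.05080490330272492)) ((0.5119879245758057, 0.24476873874664307), 0.053206417709589005)
side toggle 47 [0.6215 0.1781 0.2398] yg -0.011294408497823188
knobtop 169 [0.5148 0.2462 0.2754] [0.5144 0.244 ] 0.0204
flange 1011 [0.5221 0.2512 0.2399] ((0.5129991769790649, 0.24667231738567352), 0.05392077565193176)
rim 96 [0.5447 0.2661 0.2338] (np.float64(0.5164091023247291), np.float64(0.24746699426951982), np.float64(0.046296557770066006)) ((0.5175474286079407, 0.2487116903066635), 0.05139444023370743)
scene toggle 47 [0.6265 0.1764 0.2405] yg -0.01054380704633878
```

View pics/c8.png

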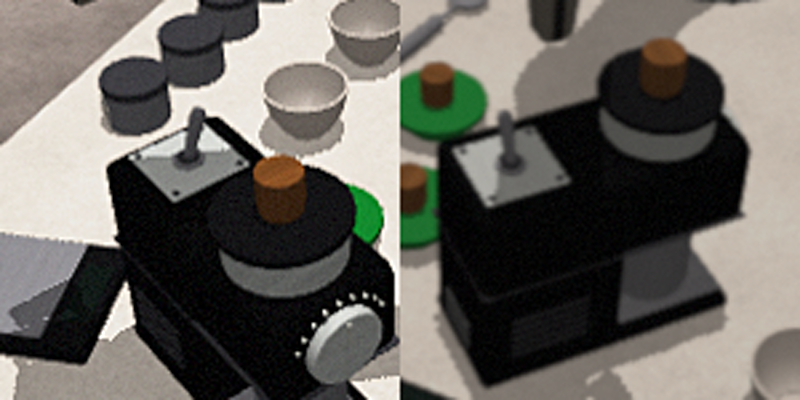

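View pics/scene8.png

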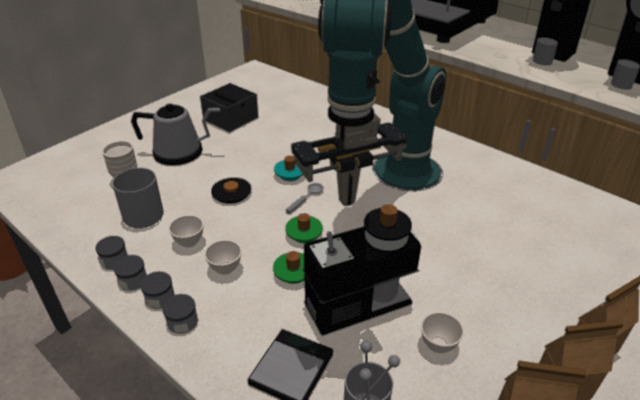

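The toggle leans to −y in both views, the lid is home, and the robot is clear of everything. Handing in.

```bash
python3 -c "
from h import *
print(env.sign_off()); print(env.read_state()['clock'])"
```

```text
the job is handed in; nothing more can be done
None
the job is handed in; nothing more can be done
```

The grinder's own lid is pressed fully home on the hopper, and after that the toggle was flipped to its on side. I handed the job in at about 16 s; no verdict was reported.

- **Lid:** I gripped the black lid by its tall knob, lowered it into the mouth and pressed until it stalled at 25 N. After release, the flange top read 0.239–0.240 m (0.240 is home). It was level to under 0.001 rad, and centred within about 1–2 mm.
- **Toggle:** I pushed it with closed fingers from the +y side, only after the lid was checked home. After backing off, both fixed cameras showed the bat about 11 mm to the −y side, at roughly 17–20 degrees. I could not read the joint angle directly, only judge it from the cameras.
- **Everything else:** The tin lid, bowls and spoon look unmoved in the final scene picture. I did not measure them again, and I could not see the catch cup clearly under the spout. The gripper was clear of everything, with wrist force near zero.

No check failed. The only disagreement was a 1–2 mm difference between cameras on the lid's centre, which is within the calibration. Some early fast moves stopped short of their command, so I worked from the measured arm position instead.

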